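# Hold the bolt head behind the bracket while the driver tightens the nut

## Robot

A 7-joint arm with a two-finger parallel gripper is mounted at the origin on the work surface. World frame = base frame: x ahead of the robot, y to its left, z up, the work surface at z = 0. Lengths are in m, angles in rad, forces in N, time in s.
With the tool pointing down it reaches from about 0.4 to 0.85 m from the base axis. Payload 10.4 kg.
Tool frame: the origin (TCP) lies midway between the tips of the shut fingers; the grasp point (between the pads) lies 19 mm behind it; z points along the fingers, y is the line along which they close (so a half turn about z gives the same grasp; the last joint's range is limited). The gripper opens to 87 mm and grips with 3 to 60 N. Pads are 19 mm wide; open, the fingers measure 117 mm over their backs; the gripper's body (75 mm by 190 mm) begins 51 mm behind the grasp point.
Start: joints at [-1.324, 0.332, -0.065, 1.46, 0.022, 1.35, -0.088], TCP at [0.167, 0.602, 0.223] pointing down, gripper open.
Joint ranges: [-2.6, 2.6], [-0.5, 2.12], [-1.47, 1.34], [0.16, 2.42], [-1.27, 4.41], [0.06, 2.06], [-2.6, 2.6]. Speed limits (rad/s): [2.22, 2.22, 2.79, 2.79, 3.14, 3.14, 3.14].

## Interface

Orientations are given as [roll, pitch, yaw] about the fixed x, y, z axes, in that order (R = Rz(yaw) Ry(pitch) Rx(roll)).
In Python, from bench import * gives the robot as it stands. The module is installed in compiled form; this text tells all that it offers.
- The arm moves only by the shell command python3 -m creep 'ROWS'. ROWS is JSON, a list of rows, each an object of numbers: "dx", "dy", "dz": the shift along the tool's x, y, z in mm; "ax", "ay", "az": the turn, a rotation vector about the tool's x, y, z in rad; "fingers": the closure, from 0 (fully open) to 1 (shut). A call has 1 to 5 rows; each row shifts and turns the commanded pose from where the row before left it, along the tool's axes as they then stand; what a row does not reach is not made up. A row lasts 1/12 s, in which the tool goes at most 41.7 mm and 7.16 degrees, less where a joint would pass 70% of its speed; a pose out of reach is approached as far as the arm can. A call with a gripper value outside its range is refused whole. The fingers move at their own pace and stop on an object; the grip force is fixed at half the most. Time passes only in rows, so rows that do not move let the fingers close. It gives the time, the measured TCP pose, the force, the opening and the grip force at its end, in the units of the state.
- state(): the state, without advancing time (a new reading comes with each control period).
- capture(name): name is "scene" or "top" or "wrist"; returns a dict with "color" (400x640x3 uint8, red, green, blue), "fx", "fy", "cx", "cy" (pixels), "world_from_camera" (4x4, takes a point from camera to world coordinates). Camera axes: x right, y down, z forward; pixel columns grow to the right and rows downward; lengths in m; the calibration is good to about 2 mm. The wrist camera is an equidistant fisheye: a pixel r from the principal point sees the ray r / f radians off the axis. A picture is of the moment at which its call begins. There is no depth.
- job_done(): hands the job in; it is judged then, once.
The state is a dict: "time_s": time; "joint_pos": joint angles; "dq": joint speeds; "tau": joint torques, N m; "ee_pos": TCP position; "ee_rot": TCP orientation; "contact_force": force on the tool from outside, world axes, zero at the start; "wrist_torque": the same for the moment, N m; "width": finger opening in m; "grasp_force": force on a finger pad.
Only numpy, scipy, OpenCV 4.12 (cv2) and the standard library are available. Lean on these libraries where they do the work, as an engineer would, in place of code of your own. Each camera call takes 0.05 s, during which the arm holds its last target. There are 200 camera calls.

## Task

Start the electric torque driver from its control box: press the white power key until it stays in, then tap the blue low-speed key, then press the green run key until it stays in, one key at a time, and leave the red stop key alone. The driver now turns the nut of the microscope's boom bracket and the bolt spins round with it, so reach down into the narrow gap of the white bracket, grip the brass bolt head firmly and hold it from turning until the nut is run fully tight, without forcing the hand against the bracket. Finish still gripping the bolt head and holding it still, with the driver left switched on and the other things on the bench where they are.

Things in the scene. Friction and masses are not known exactly. Their poses are not given: they have to be found in the camera images.
- fixture: Tightening fixture, fixed to the bench, level: aluminium plate (x -50 to +250 mm, y +-65 mm, 10 mm thick) with a white U bracket near the robot and a black driver 42 mm thick, axis level 75 mm up, in two saddles (tops 104 mm up). Origin on the bench below the middle of the bracket's gap; x along the bolt axis from gap to driver, away from the robot; y along the gap; z up.
- bracket: White steel U bracket of a microscope boom, on the plate, same axes as the fixture, origin 10 mm above the fixture's. Two upright cheeks 6 mm thick, 100 mm long (y +-50 mm), tops 100 mm above the bench, inner faces at x = -22 and +22 mm: a gap 44 mm wide, open at the top and both ends, its floor 16 mm above the bench.
- bolt: Brass bolt, its hexagon head in the gap: 20 mm across flats, 23 mm across corners, 15 mm tall (fixture x +5 to +20 mm), a 2 mm washer face between it and the +x cheek. Origin at the middle of its free end face; x is the bolt axis (the fixture's x), about which it turns freely to lie flat on closing pads. Unheld, it spins with the nut. Holding it takes up to 0.12 N m: grip with 20 N or more.
- bolt_head (a point): Centre of the hexagon head, on the bolt axis: fixture x = +12.5 mm, y = 0, 75 mm above the bench, 9.5 mm from the +x cheek's inner face, 25 mm below the cheeks' tops. Fingers that come straight down into the gap, opened along the fixture's y, one each side of the head, can grip it.
- spindle (a joint): Angle of the driver's socket and the nut in it, rad, 0 at the start (locked) and growing without end while the driver runs, about 0.5 rad/s free and 0.4 rad/s with the bolt head held; it stops when the nut is tight and the head is held.
- rundown (a joint): How far the nut has been turned on along the bolt, rad: 0 to 1.2 at the start, 3.5 when fully tight (a hard stop). It grows only while the driver turns the nut and the bolt is held (about 0.4 rad/s).
- controller: The driver's control box, fixed to the bench: grey, 150 (x) x 210 (y) x 60 mm high, black flat top face with a green display. Origin on the bench below its middle, yaw about 0, z up. Four round keys stand 10 mm above the top face.
- power_key_top (a point): Centre of the top of the white power key (24 mm diameter), 70 mm above the bench when up, at controller x = -35, y = +65 mm. It moves with the key.
- speed_key_top (a point): Centre of the top of the blue low-speed key (24 mm diameter), 70 mm above the bench when up, at controller x = -35, y = 0.
- run_key_top (a point): Centre of the top of the green run key (24 mm diameter), 70 mm above the bench when up, at controller x = -35, y = -65 mm.
- stop_key_top (a point): Centre of the top of the red stop key (28 mm diameter), 70 mm above the bench, at controller x = +35, y = -65 mm. Not to be pressed.
- power_key (a joint): Travel of the white power key downward, m: 0 up, 0.006 fully in. Latching: it takes about 4 N and stays in where it is pushed to.
- speed_key (a joint): Travel of the blue low-speed key downward, m: 0 up, 0.006 fully in. Spring key: 1.4 N to start, 5.6 N fully in; springs back up when let go.
- run_key (a joint): Travel of the green run key downward, m: 0 up, 0.006 fully in. Latching: it takes about 4 N and stays in where it is pushed to; the driver runs once it is in by about 3.5 mm.
- stop_key (a joint): Travel of the red stop key downward, m: 0 up, 0.006 fully in; a spring key.
- phone: A black phone lying on its back between the fixture and the control box, 72 x 150 x 8 mm; a bystander. Origin under its middle.
- tweezers: Blue tweezers lying flat, about 125 mm long; a bystander.
- screwdriver: A small screwdriver with a red handle lying flat, 160 mm long; a bystander.
- flux_jar: A small white jar with a black cap, 38 mm diameter, 40 mm high, between the fixture and the control box; a bystander. Origin under its middle.
- solvent: A clear bottle with a white cap, 56 mm diameter, 130 mm high, between the fixture and the control box, towards the far edge of the mat; a bystander. Origin under its middle.
- solder_reel: An orange reel standing on its flange, 60 mm diameter, 40 mm high, at the right-hand edge of the mat; a bystander.
- spare_nut: A brass hexagon nut, 20 mm across flats, 10 mm high, lying on the fixture's plate beside the driver; a bystander.

How it is judged:
By the outcome, as a careful person would: the job done as asked, in the order asked, and still so for the second after the job is handed in, while the arm keeps its last pose, push and grip.
It also fails if it takes over 67 s, if anything falls off the work surface, if the arm or the gripper's body presses on something with over 40 N, if the wrist force passes 120 N, or if a joint passes its speed limit or range.

## Working session

There is one attempt and no reset: what is moved stays moved. The work goes in short steps, Python scripts to look and compute and a shell command to move; the robot and the scene stay as the last step left them, time stands still between calls to the robot, and variables do not carry over. Pictures are saved under pics/ and viewed, at most 10 in all, crops included, and the job is handed in when it is done.

```bash
mkdir -p pics; python3 - <<'E'
from bench import *
import cv2,numpy as np
s=state();print({k:np.round(v,3).tolist() for k,v in s.items()})
for n in("top","scene"):
    c=capture(n);cv2.imwrite(f"pics/{n}0.png",c["color"][:,:,::-1]);print(n,c["fx"],c["cx"],c["cy"],np.round(c["world_from_camera"],3).tolist())
E
```

```text
{'time_s': 0.0, 'joint_pos': [-1.324, 0.333, -0.065, 1.461, 0.022, 1.35, -0.088], 'dq': [0.0, -0.001, 0.001, 0.001, -0.002, -0.0, 0.002], 'tau': [0.0, -62.326, 0.024, -38.99, -0.061, 0.04, 0.0], 'ee_pos': [0.166, 0.602, 0.222], 'ee_rot': [-3.14, 0.0, 2.872], 'contact_force': [0.01, -0.412, -0.278], 'wrist_torque': [-0.019, -0.012, 0.021], 'grasp_force': 0.0, 'width': 0.087}
top 401.07241426431403 326.9300763712866 199.71080525731094 [[0.006, -0.978, 0.209, 0.322], [-1.0, -0.006, -0.002, -0.104], [0.003, -0.209, -0.978, 1.057], [0.0, 0.0, 0.0, 1.0]]
scene 434.96840482211104 319.9374968183327 200.7915602884673 [[0.436, 0.612, -0.66, 1.328], [0.9, -0.279, 0.335, -0.492], [0.021, -0.74, -0.673, 0.904], [0.0, 0.0, 0.0, 1.0]]
```

View pics/top0.png

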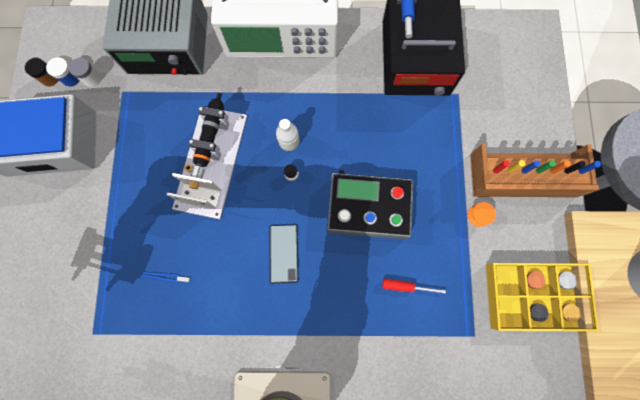

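View pics/scene0.png

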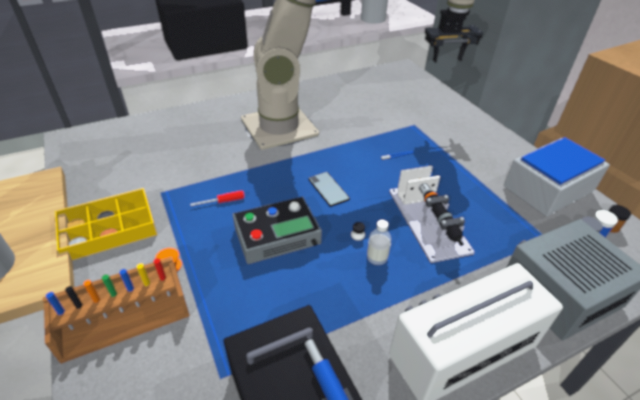

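Top view: white key at (344,215), blue at (370,217), green at (396,219), red at (397,192). The bracket is near (195,190), with the driver running up to (215,100). I'll refine with crops and colour centroids.

```bash
cat >h.py <<'E'
from bench import *
import cv2,numpy as np
def ray(c,u,v,z):
    """pixel(s) -> world point on plane z (pinhole)"""
    T=np.array(c["world_from_camera"]);d=T[:3,:3]@np.array([(u-c["cx"])/c["fx"],(v-c["cy"])/c["fy"],1]);o=T[:3,3]
    return o+d*(z-o[2])/d[2]
def proj(c,p):
    T=np.linalg.inv(np.array(c["world_from_camera"]));q=T[:3,:3]@np.array(p)+T[:3,3]
    return c["fx"]*q[0]/q[2]+c["cx"],c["fy"]*q[1]/q[2]+c["cy"]
def blob(img,lo,hi,box):
    x0,y0,x1,y1=box;h=cv2.cvtColor(img[y0:y1,x0:x1],cv2.COLOR_RGB2HSV)
    m=cv2.inRange(h,lo,hi);n,l,st,ce=cv2.connectedComponentsWithStats(m)
    i=1+st[1:,4].argmax();return ce[i]+[x0,y0],st[i,4]
E
python3 - <<'E'
from h import *
c=capture("top");im=c["color"]
for n,lo,hi,b in(("w",(0,0,130),(180,60,255),(334,205,355,226)),("b",(100,120,80),(130,255,255),(358,206,382,228)),("g",(50,100,60),(80,255,255),(385,208,408,230)),("r",(0,120,80),(8,255,255),(385,182,408,203))):
    p,a=blob(im,lo,hi,b);print(n,p,a,ray(c,*p,.07).round(4))
cv2.imwrite("pics/fx.png",cv2.resize(im[90:225,160:255],None,fx=4.4,fy=4.4,interpolation=cv2.INTER_CUBIC)[:,:,::-1])
E
```

```text
w [343.84955752 215.17699115] 113 [ 0.494  -0.1489  0.07  ]
b [369.91044776 216.91044776] 67 [ 0.49   -0.2139  0.07  ]
g [395.93548387 219.03225806] 62 [ 0.485  -0.2787  0.07  ]
r [397.55882353 191.61764706] 102 [ 0.5552 -0.285   0.07  ]
```

View pics/fx.png

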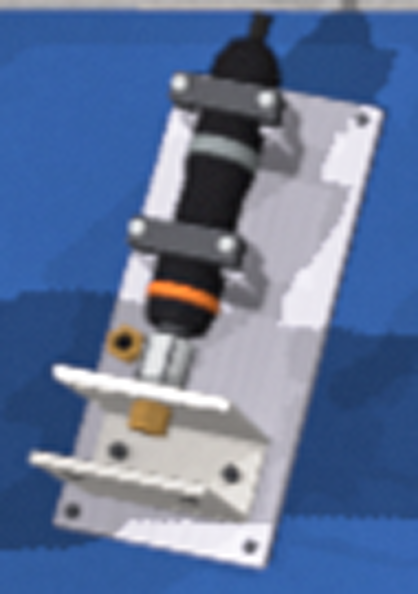

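The crop shows the plate corners at (383,105), (266,568) and (54,523), and the cheek tops at about (55,373)–(235,405) and (33,458)–(205,497). The brass head is at (149,415). I'll fit the fixture pose to these.

```bash
python3 - <<'E'
from h import *
from scipy.optimize import least_squares
c=capture("top")
O=[((383,105),(.25,-.065,.01)),((266,568),(-.05,-.065,.01)),((54,523),(-.05,.065,.01)),
((55,372),(.025,.05,.1)),((234,405),(.025,-.05,.1)),((33,458),(-.025,.05,.1)),((205,496),(-.025,-.05,.1))]
def w(p,q):
    C,S=np.cos(p[2]),np.sin(p[2]);return [p[0]+C*q[0]-S*q[1],p[1]+S*q[0]+C*q[1],q[2]]
f=lambda p:np.concatenate([np.array(proj(c,w(p,q)))-(np.array(u)/4.4+[160,90]) for u,q in O])
r=least_squares(f,[.55,.25,-.2]);print(r.x,r.fun.round(2).tolist())
print("head",w(r.x,(.0125,0,.075)),"crop px",(np.array(proj(c,w(r.x,(.0125,0,.085))))-[160,90])*4.4)
E
```

```text
[ 0.55388109  0.22959268 -0.19069042] [-0.15, 0.97, -0.39, -0.23, 0.21, 0.52, 0.58, -0.01, -0.82, 0.17, -0.02, -0.21, 0.55, -1.0]
head [np.float64(0.5661545136057423), np.float64(0.2272234699809321), 0.075] crop px [146.55528733 416.61718746]
```

The fit is good: the head is at about (0.566, 0.227) and the fixture yaw is -0.19. Next I align the yaw (tool x = -fixture x, tool y = +fixture y), shut the fingers and arc round towards the control box.

```bash
cat >>h.py <<'E'
def go(x,y,z,yaw=2.951):
    """tool-frame shift (mm) from measured TCP to the world target"""
    s=state();p=np.array(s["ee_pos"]);yw=s["ee_rot"][2]
    from scipy.spatial.transform import Rotation as R
    d=R.from_euler("xyz",s["ee_rot"]).as_matrix().T@(np.array([x,y,z])-p)*1000
    print("t",round(s["time_s"],2),"p",p.round(4),"rot",np.round(s["ee_rot"],3),"d",d.round(1),"az",round((yw-yaw+np.pi)%(2*np.pi)-np.pi,3),"w",round(s["width"],3),"F",np.round(s["contact_force"],1),"g",round(s["grasp_force"],1))
E
python3 -m creep '[{"az":-0.079,"fingers":1},{"dx":-33,"dy":-21},{"dx":-33,"dy":-21},{"dx":-33,"dy":-21},{"dx":-33,"dy":-21}]'
python3 -m creep '[{"dx":-33,"dy":-21},{"dx":-33,"dy":-21},{"dx":-33,"dy":-21},{"dx":-33,"dy":-21},{"dx":-33,"dy":-21}]'
python3 -c "
from h import *
go(.494,-.149,.12)"
```

```text
t 0.2 p [0.1665 0.6022 0.2221] rot [-3.141  0.     2.872] d [-515.8 -636.7  102.6] az -0.079 w 0.087 F [-0.8  0.   0.6] g 0.0invalid input
invalid input
```

```bash

python3 -m creep '[{"dx":0,"dy":0,"dz":0,"ax":0,"ay":0,"az":-0.079,"fingers":1}]'; python3 -c "
from h import *
go(.494,-.149,.12)"
```

```text
time_s: 0.28
ee_pos: [0.1665, 0.6023, 0.2222]
ee_rot: [-3.141, -0.0, 2.95]
contact_force: [-1.2, 0.0, -0.6]
width: 0.0849
grasp_force: 0.0
t 0.28 p [0.1665 0.6023 0.2222] rot [-3.141 -0.     2.95 ] d [-464.8 -674.9  102.6] az -0.001 w 0.085 F [-1.2  0.  -0.6] g 0.0
```

```bash

python3 -m creep '[{"dx":-33,"dy":-21,"fingers":1},{"dx":-33,"dy":-21,"fingers":1},{"dx":-33,"dy":-21,"fingers":1},{"dx":-33,"dy":-21,"fingers":1},{"dx":-33,"dy":-21,"fingers":1}]' || python3 -m creep '[{"dx":-33,"dy":-21,"dz":0,"ax":0,"ay":0,"az":0,"fingers":1},{"dx":-33,"dy":-21,"dz":0,"ax":0,"ay":0,"az":0,"fingers":1},{"dx":-33,"dy":-21,"dz":0,"ax":0,"ay":0,"az":0,"fingers":1},{"dx":-33,"dy":-21,"dz":0,"ax":0,"ay":0,"az":0,"fingers":1},{"dx":-33,"dy":-21,"dz":0,"ax":0,"ay":0,"az":0,"fingers":1}]'
```

```text
time_s: 0.7
ee_pos: [0.3098, 0.4665, 0.2225]
ee_rot: [3.141, -0.0, 2.951]
contact_force: [1.2, 0.3, -0.2]
width: 0.0548
grasp_force: 0.0invalid input
```

All seven numbers are needed in every row. Continuing.

```bash

python3 -m creep '[{"dx":-30,"dy":-28,"dz":0,"ax":0,"ay":0,"az":0,"fingers":1},{"dx":-30,"dy":-28,"dz":0,"ax":0,"ay":0,"az":0,"fingers":1},{"dx":-30,"dy":-28,"dz":0,"ax":0,"ay":0,"az":0,"fingers":1},{"dx":-30,"dy":-28,"dz":0,"ax":0,"ay":0,"az":0,"fingers":1},{"dx":-20,"dy":-36,"dz":0,"ax":0,"ay":0,"az":0,"fingers":1}]'; python3 -c "
from h import *
go(.494,-.149,.12)"
```

```text
time_s: 1.12
ee_pos: [0.4198, 0.2945, 0.2224]
ee_rot: [3.141, 0.001, 2.95]
contact_force: [0.1, 0.4, 0.2]
width: 0.0218
grasp_force: 0.0
t 1.12 p [0.4198 0.2945 0.2224] rot [3.141e+00 1.000e-03 2.950e+00] d [-157.2 -421.3  102.4] az -0.001 w 0.022 F [0.1 0.4 0.2] g 0.0
```

```bash

python3 -m creep '[{"dx":-13,"dy":-36,"dz":0,"ax":0,"ay":0,"az":0,"fingers":1},{"dx":-13,"dy":-36,"dz":0,"ax":0,"ay":0,"az":0,"fingers":1},{"dx":-13,"dy":-36,"dz":0,"ax":0,"ay":0,"az":0,"fingers":1},{"dx":-13,"dy":-36,"dz":0,"ax":0,"ay":0,"az":0,"fingers":1},{"dx":-13,"dy":-36,"dz":0,"ax":0,"ay":0,"az":0,"fingers":1}]'
python3 -m creep '[{"dx":-13,"dy":-36,"dz":5,"ax":0,"ay":0,"az":0,"fingers":1},{"dx":-13,"dy":-36,"dz":10,"ax":0,"ay":0,"az":0,"fingers":1},{"dx":-13,"dy":-36,"dz":15,"ax":0,"ay":0,"az":0,"fingers":1},{"dx":-13,"dy":-36,"dz":15,"ax":0,"ay":0,"az":0,"fingers":1},{"dx":-13,"dy":-36,"dz":15,"ax":0,"ay":0,"az":0,"fingers":1}]'; python3 -c "
from h import *
go(.494,-.149,.085)
c=capture('wrist');cv2.imwrite('pics/w1.png',c['color'][:,:,::-1]);print(c['fx'],c['cx'],c['cy'],np.round(c['world_from_camera'],3).tolist())"
```

```text
time_s: 1.53
ee_pos: [0.4476, 0.1052, 0.2226]
ee_rot: [3.141, 0.0, 2.951]
contact_force: [1.2, 0.4, -0.1]
width: 0.0006
grasp_force: 0.0
time_s: 1.95
ee_pos: [0.4774, -0.0838, 0.1622]
ee_rot: [3.141, 0.001, 2.951]
contact_force: [1.0, 0.5, -0.2]
width: 0.0007
grasp_force: 0.0
t 1.95 p [ 0.4774 -0.0838  0.1622] rot [3.141e+00 1.000e-03 2.951e+00] d [-28.6 -60.9  77.2] az -0.0 w 0.001 F [ 1.   0.5 -0.2] g 0.0
309.70691628693146 317.77258157502587 200.00073133156053 [[0.189, 0.949, 0.253, 0.409], [0.982, -0.183, -0.048, -0.07], [0.001, 0.257, -0.966, 0.325], [0.0, 0.0, 0.0, 1.0]]
```

View pics/w1.png

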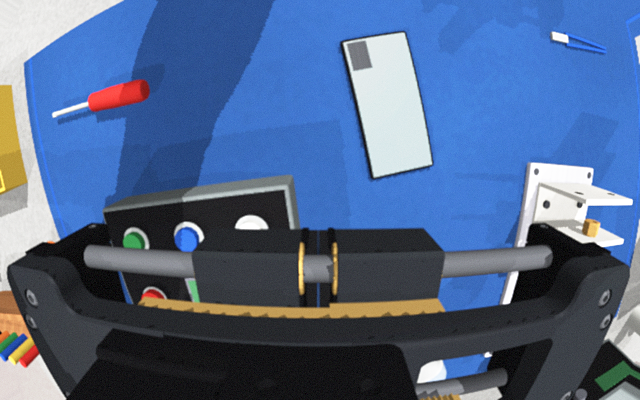

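The wrist view shows the green key at (134,240), blue at (187,237) and white at (252,~228), partly hidden. I'll cross-check with the fisheye model, then move above the white key.

```bash
cat >>h.py <<'E'
def fray(c,u,v,z):
    T=np.array(c["world_from_camera"]);a=np.array([(u-c["cx"])/c["fx"],(v-c["cy"])/c["fy"]]);t=np.linalg.norm(a)
    d=T[:3,:3]@np.array([*(a/t*np.sin(t)),np.cos(t)]);o=T[:3,3];return o+d*(z-o[2])/d[2]
E
python3 - <<'E'
from h import *
c=capture("wrist")
for p in((134,240),(187,238)):print(fray(c,*p,.07).round(4))
E
python3 -m creep '[{"dx":-9,"dy":-20,"dz":16,"ax":0,"ay":0,"az":0,"fingers":1},{"dx":-10,"dy":-20,"dz":20,"ax":0,"ay":0,"az":0,"fingers":1},{"dx":-10,"dy":-21,"dz":24,"ax":0,"ay":0,"az":0,"fingers":1},{"dx":0,"dy":0,"dz":12,"ax":0,"ay":0,"az":0,"fingers":1},{"dx":0,"dy":0,"dz":0,"ax":0,"ay":0,"az":0,"fingers":1}]'; python3 -c "
from h import *
go(.494,-.149,.0635)"
```

```text
[ 0.4787 -0.2796  0.07  ]
[ 0.4862 -0.2174  0.07  ]
time_s: 2.47
ee_pos: [0.4925, -0.1479, 0.0879]
ee_rot: [-3.14, -0.005, 2.949]
contact_force: [-0.5, 1.3, -0.2]
width: 0.0005
grasp_force: 0.0
t 2.47 p [ 0.4925 -0.1479  0.0879] rot [-3.14  -0.005  2.949] d [-1.8 -0.8 24.4] az -0.002 w 0.0 F [-0.5  1.3 -0.2] g 0.0
```

```bash

python3 -m creep '[{"dx":-1,"dy":-1,"dz":10,"ax":0,"ay":0,"az":0,"fingers":1},{"dx":0,"dy":0,"dz":6,"ax":0,"ay":0,"az":0,"fingers":1},{"dx":0,"dy":0,"dz":3,"ax":0,"ay":0,"az":0,"fingers":1},{"dx":0,"dy":0,"dz":2,"ax":0,"ay":0,"az":0,"fingers":1},{"dx":0,"dy":0,"dz":2,"ax":0,"ay":0,"az":0,"fingers":1}]';
python3 -m creep '[{"dx":0,"dy":0,"dz":1,"ax":0,"ay":0,"az":0,"fingers":1},{"dx":0,"dy":0,"dz":1,"ax":0,"ay":0,"az":0,"fingers":1},{"dx":0,"dy":0,"dz":0,"ax":0,"ay":0,"az":0,"fingers":1},{"dx":0,"dy":0,"dz":0,"ax":0,"ay":0,"az":0,"fingers":1}]'
```

```text
time_s: 2.88
ee_pos: [0.4953, -0.1476, 0.0679]
ee_rot: [3.14, 0.0, 2.952]
contact_force: [-1.7, 2.2, 4.2]
width: 0.0003
grasp_force: 2.0
time_s: 3.22
ee_pos: [0.4955, -0.1486, 0.0657]
ee_rot: [3.142, 0.001, 2.951]
contact_force: [0.1, 1.8, 2.4]
width: 0.0006
grasp_force: 1.0
```

```bash

python3 -m creep '[{"dx":0,"dy":0,"dz":2,"ax":0,"ay":0,"az":0,"fingers":1},{"dx":0,"dy":0,"dz":1,"ax":0,"ay":0,"az":0,"fingers":1},{"dx":0,"dy":0,"dz":1,"ax":0,"ay":0,"az":0,"fingers":1},{"dx":0,"dy":0,"dz":0,"ax":0,"ay":0,"az":0,"fingers":1}]'
```

```text
time_s: 3.55
ee_pos: [0.4957, -0.1487, 0.0641]
ee_rot: [3.14, 0.001, 2.95]
contact_force: [-13.9, 5.7, 39.0]
width: 0.0005
grasp_force: 19.2
```

The white key is fully in (hard stop at 0.064). Next is the blue key.

```bash

python3 -m creep '[{"dx":0,"dy":0,"dz":-12,"ax":0,"ay":0,"az":0,"fingers":1},{"dx":0,"dy":0,"dz":-13,"ax":0,"ay":0,"az":0,"fingers":1},{"dx":-2,"dy":-22,"dz":0,"ax":0,"ay":0,"az":0,"fingers":1},{"dx":-2,"dy":-22,"dz":0,"ax":0,"ay":0,"az":0,"fingers":1},{"dx":-2,"dy":-22,"dz":0,"ax":0,"ay":0,"az":0,"fingers":1}]';
python3 -m creep '[{"dx":0,"dy":0,"dz":6,"ax":0,"ay":0,"az":0,"fingers":1},{"dx":0,"dy":0,"dz":0,"ax":0,"ay":0,"az":0,"fingers":1}]'; python3 -c "
from h import *
go(.489,-.215,.0645)"
```

```text
time_s: 3.97
ee_pos: [0.4885, -0.2154, 0.0867]
ee_rot: [-3.141, 0.001, 2.952]
contact_force: [0.3, 0.3, -0.5]
width: 0.0003
grasp_force: 0.0
time_s: 4.13
ee_pos: [0.4875, -0.2159, 0.0796]
ee_rot: [-3.141, -0.001, 2.948]
contact_force: [-0.0, 1.1, -0.5]
width: 0.0005
grasp_force: 0.0
t 4.13 p [ 0.4875 -0.2159  0.0796] rot [-3.141e+00 -1.000e-03  2.948e+00] d [-1.3  1.1 15.1] az -0.003 w 0.0 F [-0.   1.1 -0.5] g 0.0
```

```bash

python3 -m creep '[{"dx":-1,"dy":1,"dz":8,"ax":0,"ay":0,"az":0,"fingers":1},{"dx":0,"dy":0,"dz":4,"ax":0,"ay":0,"az":0,"fingers":1},{"dx":0,"dy":0,"dz":2,"ax":0,"ay":0,"az":0,"fingers":1},{"dx":0,"dy":0,"dz":2,"ax":0,"ay":0,"az":0,"fingers":1},{"dx":0,"dy":0,"dz":1,"ax":0,"ay":0,"az":0,"fingers":1}]';
python3 -m creep '[{"dx":0,"dy":0,"dz":0,"ax":0,"ay":0,"az":0,"fingers":1},{"dx":0,"dy":0,"dz":0,"ax":0,"ay":0,"az":0,"fingers":1}]'
```

```text
time_s: 4.55
ee_pos: [0.4902, -0.2128, 0.0642]
ee_rot: [3.14, 0.0, 2.952]
contact_force: [-6.0, 5.2, 21.8]
width: 0.0009
grasp_force: 11.1
time_s: 4.72
ee_pos: [0.4901, -0.2128, 0.0643]
ee_rot: [3.14, 0.0, 2.952]
contact_force: [-4.2, 3.1, 14.1]
width: 0.0007
grasp_force: 6.8
```

Blue is fully pressed. Release it and go to green.

```bash

python3 -m creep '[{"dx":0,"dy":0,"dz":-11,"ax":0,"ay":0,"az":0,"fingers":1},{"dx":0,"dy":0,"dz":-12,"ax":0,"ay":0,"az":0,"fingers":1},{"dx":-2,"dy":-22,"dz":0,"ax":0,"ay":0,"az":0,"fingers":1},{"dx":-2,"dy":-22,"dz":0,"ax":0,"ay":0,"az":0,"fingers":1},{"dx":-2,"dy":-22,"dz":0,"ax":0,"ay":0,"az":0,"fingers":1}]';
python3 -m creep '[{"dx":0,"dy":0,"dz":6,"ax":0,"ay":0,"az":0,"fingers":1},{"dx":0,"dy":0,"dz":0,"ax":0,"ay":0,"az":0,"fingers":1}]'; python3 -c "
from h import *
go(.484,-.279,.0645)"
```

```text
time_s: 5.13
ee_pos: [0.4833, -0.28, 0.0875]
ee_rot: [3.141, 0.001, 2.952]
contact_force: [0.7, -0.5, -1.2]
width: 0.0009
grasp_force: 0.0
time_s: 5.3
ee_pos: [0.4823, -0.2804, 0.0803]
ee_rot: [-3.141, -0.001, 2.949]
contact_force: [0.1, 0.8, -1.0]
width: 0.001
grasp_force: 0.0
t 5.3 p [ 0.4823 -0.2804  0.0803] rot [-3.141e+00 -1.000e-03  2.949e+00] d [-1.4  1.7 15.8] az -0.002 w 0.001 F [ 0.1  0.8 -1. ] g 0.0
```

```bash

python3 -m creep '[{"dx":-1,"dy":1,"dz":8,"ax":0,"ay":0,"az":0,"fingers":1},{"dx":0,"dy":0,"dz":4,"ax":0,"ay":0,"az":0,"fingers":1},{"dx":0,"dy":0,"dz":2,"ax":0,"ay":0,"az":0,"fingers":1},{"dx":0,"dy":0,"dz":2,"ax":0,"ay":0,"az":0,"fingers":1},{"dx":0,"dy":0,"dz":1,"ax":0,"ay":0,"az":0,"fingers":1}]';
python3 -m creep '[{"dx":0,"dy":0,"dz":1,"ax":0,"ay":0,"az":0,"fingers":1},{"dx":0,"dy":0,"dz":1,"ax":0,"ay":0,"az":0,"fingers":1},{"dx":0,"dy":0,"dz":0,"ax":0,"ay":0,"az":0,"fingers":1}]'
```

```text
time_s: 5.72
ee_pos: [0.485, -0.2777, 0.0643]
ee_rot: [3.14, 0.001, 2.952]
contact_force: [-5.0, 4.7, 24.0]
width: 0.0005
grasp_force: 12.1
time_s: 5.97
ee_pos: [0.4851, -0.2778, 0.0641]
ee_rot: [3.139, 0.001, 2.952]
contact_force: [-11.4, 8.7, 36.0]
width: 0.0
grasp_force: 18.0
```

The green key is in. Rise and travel to the bracket, opening on the way.

```bash

python3 -m creep '[{"dx":0,"dy":0,"dz":-20,"ax":0,"ay":0,"az":0,"fingers":1},{"dx":0,"dy":0,"dz":-30,"ax":0,"ay":0,"az":0,"fingers":1},{"dx":0,"dy":10,"dz":-38,"ax":0,"ay":0,"az":0,"fingers":1},{"dx":0,"dy":15,"dz":-36,"ax":0,"ay":0,"az":0,"fingers":1},{"dx":2,"dy":34,"dz":-14,"ax":0,"ay":0,"az":0,"fingers":1}]'
python3 -m creep '[{"dx":2,"dy":38,"dz":0,"ax":0,"ay":0,"az":0,"fingers":1},{"dx":2,"dy":38,"dz":0,"ax":0,"ay":0,"az":0,"fingers":1},{"dx":2,"dy":38,"dz":0,"ax":0,"ay":0,"az":0,"fingers":1},{"dx":2,"dy":38,"dz":0,"ax":0,"ay":0,"az":0,"fingers":1},{"dx":2,"dy":38,"dz":0,"ax":0,"ay":0,"az":0,"fingers":1}]'
python3 -m creep '[{"dx":2,"dy":38,"dz":0,"ax":0,"ay":0,"az":0,"fingers":1},{"dx":2,"dy":38,"dz":0,"ax":0,"ay":0,"az":0,"fingers":1},{"dx":2,"dy":38,"dz":0,"ax":0,"ay":0,"az":0,"fingers":0},{"dx":2,"dy":38,"dz":0,"ax":0,"ay":0,"az":0,"fingers":0},{"dx":2,"dy":38,"dz":0,"ax":0,"ay":0,"az":0,"fingers":0}]'; python3 -c "
from h import *
go(.561,.2283,.18)"
```

```text
time_s: 6.38
ee_pos: [0.4937, -0.224, 0.204]
ee_rot: [-3.14, 0.005, 2.945]
contact_force: [0.8, -0.5, -0.2]
width: 0.0006
grasp_force: 0.0
time_s: 6.8
ee_pos: [0.5192, -0.0296, 0.1994]
ee_rot: [3.141, -0.0, 2.952]
contact_force: [0.5, -0.1, 0.5]
width: 0.0004
grasp_force: 0.0
time_s: 7.22
ee_pos: [0.5452, 0.1588, 0.1992]
ee_rot: [3.142, -0.001, 2.952]
contact_force: [0.3, -0.1, 0.3]
width: 0.0134
grasp_force: 0.0
t 7.22 p [0.5452 0.1588 0.1992] rot [ 3.142e+00 -1.000e-03  2.952e+00] d [-2.4 71.3 19.2] az 0.001 w 0.013 F [ 0.3 -0.1  0.3] g 0.0
```

```bash

python3 -m creep '[{"dx":-1,"dy":36,"dz":0,"ax":0,"ay":0,"az":0,"fingers":0},{"dx":-1,"dy":35,"dz":0,"ax":0,"ay":0,"az":0,"fingers":0},{"dx":0,"dy":0,"dz":0,"ax":0,"ay":0,"az":0,"fingers":0},{"dx":0,"dy":0,"dz":0,"ax":0,"ay":0,"az":0,"fingers":0},{"dx":0,"dy":0,"dz":0,"ax":0,"ay":0,"az":0,"fingers":0}]'
python3 -m creep '[{"dx":0,"dy":0,"dz":5,"ax":0,"ay":0,"az":0,"fingers":0},{"dx":0,"dy":0,"dz":5,"ax":0,"ay":0,"az":0,"fingers":0},{"dx":0,"dy":0,"dz":5,"ax":0,"ay":0,"az":0,"fingers":0},{"dx":0,"dy":0,"dz":5,"ax":0,"ay":0,"az":0,"fingers":0},{"dx":0,"dy":0,"dz":0,"ax":0,"ay":0,"az":0,"fingers":0}]'
python3 -c "
from h import *
go(.561,.2283,.13)
c=capture('wrist');cv2.imwrite('pics/w2.png',c['color'][:,:,::-1])
c=capture('top');cv2.imwrite('pics/t2.png',cv2.resize(c['color'][80:235,150:350],None,fx=3.8,fy=3.8,interpolation=cv2.INTER_CUBIC)[:,:,::-1])"
```

```text
time_s: 7.63
ee_pos: [0.5609, 0.2253, 0.199]
ee_rot: [-3.14, -0.001, 2.951]
contact_force: [-0.3, -0.7, -0.2]
width: 0.046
grasp_force: 0.0
time_s: 8.05
ee_pos: [0.5607, 0.2251, 0.1782]
ee_rot: [-3.141, -0.001, 2.95]
contact_force: [0.4, 0.1, -1.2]
width: 0.079
grasp_force: 0.0
t 8.05 p [0.5607 0.2251 0.1782] rot [-3.141e+00 -1.000e-03  2.950e+00] d [ 0.2  3.3 48.2] az -0.001 w 0.079 F [ 0.4  0.1 -1.2] g 0.0
```

View pics/w2.png

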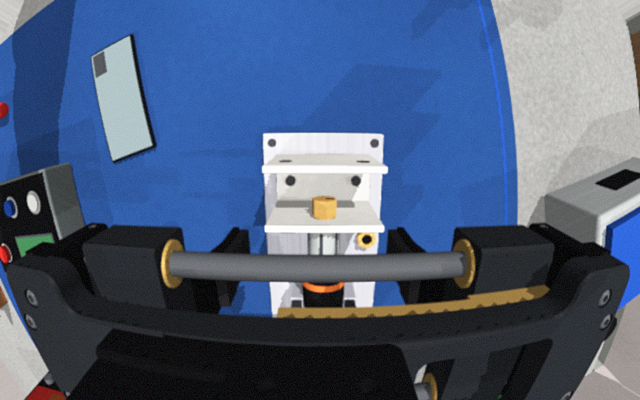

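The wrist view shows the bracket square to the gripper. The brass head is at (324,208), the far cheek's top far edge is (265,231)–(383,231) and the near cheek's inner top edge is (263,172)–(387,172). I'll turn these into a position.

```bash
python3 - <<'E'
from h import *
c=capture("wrist");im=c["color"]
cv2.imwrite("pics/w3.png",cv2.resize(im[125:245,245:405],None,fx=5,fy=5,interpolation=cv2.INTER_CUBIC)[:,:,::-1])
print(np.round(c["world_from_camera"],3)[:3,3])
C,S=np.cos(-.1907),np.sin(-.1907)
for p,z in(((265,231),.1),((383,231),.1),((263,172),.1),((387,172),.1),((324,205),.085)):
    w=fray(c,*p,z)-[.5539,.2296,0];print(p,(np.array([C*w[0]+S*w[1],-S*w[0]+C*w[1]])*1000).round(1))
E
```

```text
[0.494 0.24  0.342]
(265, 231) [ 29.8 -46. ]
(383, 231) [29.9 53.5]
(263, 172) [-20.3 -45.4]
(387, 172) [-20.4  54. ]
(324, 205) [11.3  3.7]
```

View pics/w3.png

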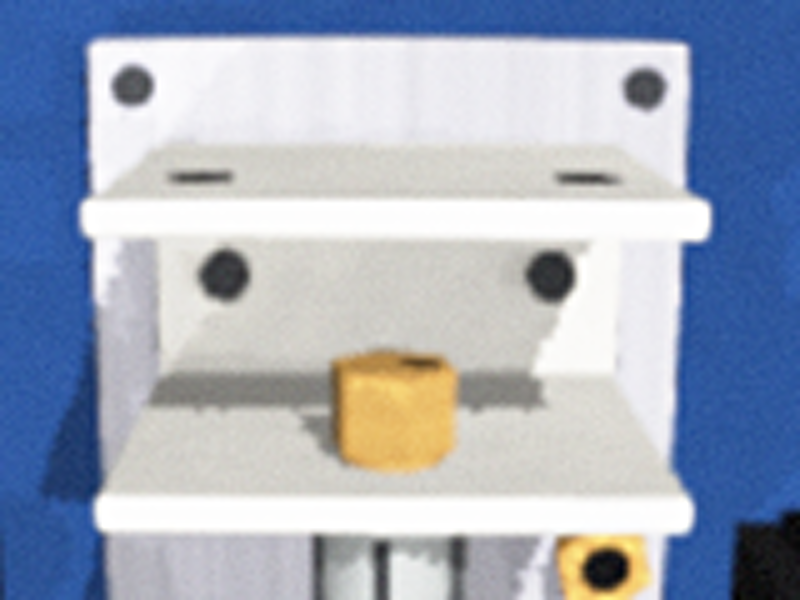

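Edges confirmed: the wrist view puts the gap 1.8 mm further in x and 4 mm further in y than the top view. I'll aim for fixture x ≈ +8 and y ≈ +3, and come down.

```bash

python3 -m creep '[{"dx":-1,"dy":6,"dz":10,"ax":0,"ay":0,"az":0,"fingers":0},{"dx":0,"dy":0,"dz":15,"ax":0,"ay":0,"az":0,"fingers":0},{"dx":0,"dy":0,"dz":15,"ax":0,"ay":0,"az":0,"fingers":0},{"dx":0,"dy":0,"dz":15,"ax":0,"ay":0,"az":0,"fingers":0},{"dx":0,"dy":0,"dz":0,"ax":0,"ay":0,"az":0,"fingers":0}]'
python3 -c "
from h import *
go(.5623,.2310,.056)"
```

```text
time_s: 8.62
ee_pos: [0.5618, 0.2313, 0.121]
ee_rot: [-3.139, -0.004, 2.951]
contact_force: [-1.2, 0.6, -0.1]
width: 0.0868
grasp_force: 0.0
t 8.62 p [0.5618 0.2313 0.121 ] rot [-3.139 -0.004  2.951] d [-0.8 -0.  65. ] az 0.0 w 0.087 F [-1.2  0.6 -0.1] g 0.0
```

```bash

python3 -m creep '[{"dx":0,"dy":0,"dz":8,"ax":0,"ay":0,"az":0,"fingers":0},{"dx":0,"dy":0,"dz":8,"ax":0,"ay":0,"az":0,"fingers":0},{"dx":0,"dy":0,"dz":8,"ax":0,"ay":0,"az":0,"fingers":0},{"dx":0,"dy":0,"dz":8,"ax":0,"ay":0,"az":0,"fingers":0},{"dx":0,"dy":0,"dz":0,"ax":0,"ay":0,"az":0,"fingers":0}]'
python3 -m creep '[{"dx":0,"dy":0,"dz":8,"ax":0,"ay":0,"az":0,"fingers":0},{"dx":0,"dy":0,"dz":8,"ax":0,"ay":0,"az":0,"fingers":0},{"dx":0,"dy":0,"dz":8,"ax":0,"ay":0,"az":0,"fingers":0},{"dx":0,"dy":0,"dz":8,"ax":0,"ay":0,"az":0,"fingers":0},{"dx":0,"dy":0,"dz":0,"ax":0,"ay":0,"az":0,"fingers":0}]'
python3 -c "
from h import *
go(.5623,.2310,.056)
c=capture('wrist');cv2.imwrite('pics/w4.png',c['color'][:,:,::-1])"
```

```text
time_s: 9.03
ee_pos: [0.5626, 0.2311, 0.0908]
ee_rot: [-3.14, -0.002, 2.951]
contact_force: [-0.2, 0.0, -1.2]
width: 0.0874
grasp_force: 0.0
time_s: 9.45
ee_pos: [0.5624, 0.231, 0.0584]
ee_rot: [-3.14, -0.002, 2.951]
contact_force: [0.3, -0.5, -0.3]
width: 0.0869
grasp_force: 0.0
t 9.45 p [0.5624 0.231  0.0584] rot [-3.140e+00 -2.000e-03  2.951e+00] d [ 0.1 -0.   2.4] az -0.0 w 0.087 F [ 0.3 -0.5 -0.3] g 0.0
```

View pics/w4.png

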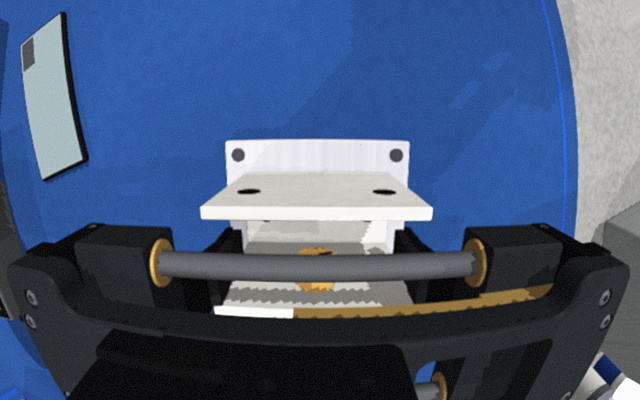

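The hand is in the gap without contact. The near cheek (201–433) is centred on the gripper (160–475), and the brass head shows at (318,268) between the fingers. Close.

```bash

for i in 1 2 3; do python3 -m creep '[{"dx":0,"dy":0,"dz":0.5,"ax":0,"ay":0,"az":0,"fingers":1},{"dx":0,"dy":0,"dz":0,"ax":0,"ay":0,"az":0,"fingers":1},{"dx":0,"dy":0,"dz":0,"ax":0,"ay":0,"az":0,"fingers":1},{"dx":0,"dy":0,"dz":0,"ax":0,"ay":0,"az":0,"fingers":1},{"dx":0,"dy":0,"dz":0,"ax":0,"ay":0,"az":0,"fingers":1}]'; echo; done
```

```text
time_s: 9.92
ee_pos: [0.5636, 0.2315, 0.0603]
ee_rot: [3.141, 0.0, 2.951]
contact_force: [0.0, 0.4, 1.2]
width: 0.0612
grasp_force: 0.0

time_s: 10.33
ee_pos: [0.5634, 0.2314, 0.0596]
ee_rot: [3.141, -0.0, 2.951]
contact_force: [0.1, 0.4, -0.5]
width: 0.0287
grasp_force: 0.0

time_s: 10.75
ee_pos: [0.5631, 0.2301, 0.0588]
ee_rot: [-3.14, -0.001, 2.95]
contact_force: [-2.7, -3.7, 1.5]
width: 0.0202
grasp_force: 30.0
```

Gripped on the flats (20.2 mm, 30 N). Ease off the small side load, then hold while the nut runs down.

```bash

python3 -m creep '[{"dx":0,"dy":-1,"dz":0,"ax":0,"ay":0,"az":0,"fingers":1},{"dx":0,"dy":0,"dz":0,"ax":0,"ay":0,"az":0,"fingers":1},{"dx":0,"dy":0,"dz":0,"ax":0,"ay":0,"az":0,"fingers":1}]'
for i in $(seq 26); do python3 -m creep '[{"dx":0,"dy":0,"dz":0,"ax":0,"ay":0,"az":0,"fingers":1},{"dx":0,"dy":0,"dz":0,"ax":0,"ay":0,"az":0,"fingers":1},{"dx":0,"dy":0,"dz":0,"ax":0,"ay":0,"az":0,"fingers":1},{"dx":0,"dy":0,"dz":0,"ax":0,"ay":0,"az":0,"fingers":1},{"dx":0,"dy":0,"dz":0,"ax":0,"ay":0,"az":0,"fingers":1}]' >/dev/null; python3 -c "
from bench import *
import numpy as np
s=state();print(round(s['time_s'],1),np.round(s['ee_pos'],4),np.round(s['contact_force'],1),np.round(s['wrist_torque'],2),round(s['width'],4),round(s['grasp_force'],1))"; done
```

```text
time_s: 11.0
ee_pos: [0.5632, 0.2301, 0.0589]
ee_rot: [-3.141, -0.0, 2.951]
contact_force: [-0.7, -3.2, -0.1]
width: 0.0199
grasp_force: 30.0
11.4 [0.5631 0.2301 0.0589] [-1.4 -3.3 -0.2] [-0.95  0.33  0.01] 0.0207 30.0
11.8 [0.5631 0.2301 0.0589] [-1.8 -5.  -0.9] [-1.1   0.26 -0.06] 0.0203 30.0
12.2 [0.5632 0.2302 0.0589] [-1.9 -5.5 -1.8] [-1.08  0.32 -0.06] 0.0203 30.0
12.7 [0.5632 0.2301 0.0589] [-2.9 -4.9 -0.7] [-1.12  0.37 -0.01] 0.0201 30.0
13.1 [0.5631 0.2302 0.0589] [-0.5 -5.6 -0.8] [-1.05  0.34  0.  ] 0.0203 30.0
13.5 [0.5632 0.2302 0.0589] [-1.6 -5.6 -1.3] [-1.05  0.32  0.01] 0.0201 30.0
13.9 [0.5631 0.2302 0.0589] [-1.8 -4.8 -0.4] [-1.1   0.33  0.04] 0.0199 30.0
14.3 [0.5631 0.2302 0.0589] [-2.  -4.5 -0.8] [-1.08  0.38 -0.04] 0.0202 30.0
14.8 [0.5632 0.2301 0.0589] [-2.  -5.1 -1.2] [-1.07  0.37 -0.02] 0.0202 30.0
15.2 [0.5631 0.2302 0.0589] [-1.8 -5.  -0.1] [-1.1   0.31 -0.01] 0.0198 30.0
15.6 [0.5632 0.2301 0.0589] [-1.  -5.4 -0.2] [-1.11  0.35  0.  ] 0.02 30.0
16.0 [0.5631 0.2301 0.0589] [-1.  -5.6 -0.7] [-1.11  0.35  0.01] 0.0204 30.0
16.4 [0.5631 0.2302 0.0589] [-1.  -5
[... 337 characters left out ...]
0.0201 30.0
18.5 [0.5631 0.2301 0.0589] [-1.  -5.3 -0.7] [-1.05  0.36 -0.  ] 0.0201 30.0
18.9 [0.5632 0.2301 0.0589] [-2.  -4.9 -0.9] [-1.11  0.38  0.02] 0.0204 30.0
19.3 [0.5631 0.2301 0.0589] [-1.9 -4.6 -0.7] [-1.14  0.37  0.02] 0.02 30.0
19.8 [0.5631 0.2301 0.0589] [-1.7 -4.5 -0.8] [-1.2   0.35 -0.02] 0.0203 30.0
20.2 [0.5631 0.2302 0.0589] [-1.6 -4.6 -0.3] [-1.11  0.39  0.06] 0.0202 30.0
20.6 [0.5632 0.2301 0.0589] [-1.4 -4.7 -0.4] [-1.16  0.34 -0.05] 0.02 30.0
21.0 [0.5632 0.2301 0.0589] [-1.9 -5.  -0. ] [-1.1   0.31  0.04] 0.0205 30.0
21.4 [0.5632 0.2301 0.0589] [-2.1 -5.  -0.5] [-1.17  0.36 -0.  ] 0.0203 30.0
21.8 [0.5632 0.2302 0.0589] [-1.7 -5.4 -1.6] [-1.15  0.34 -0.  ] 0.0203 30.0
```

Held for 11 s, which is longer than the worst-case run-down. Check the socket and keys in the images.

```bash
cat >cmp.py <<'E'
from h import *
for n in("top","scene"):
    np.save(f"{n}.npy",capture(n)["color"])
E
python3 cmp.py; cp top.npy ta.npy; cp scene.npy sa.npy
for i in 1 2; do python3 -m creep '[{"dx":0,"dy":0,"dz":0,"ax":0,"ay":0,"az":0,"fingers":1},{"dx":0,"dy":0,"dz":0,"ax":0,"ay":0,"az":0,"fingers":1},{"dx":0,"dy":0,"dz":0,"ax":0,"ay":0,"az":0,"fingers":1},{"dx":0,"dy":0,"dz":0,"ax":0,"ay":0,"az":0,"fingers":1},{"dx":0,"dy":0,"dz":0,"ax":0,"ay":0,"az":0,"fingers":1}]' >/dev/null; done
python3 cmp.py; python3 - <<'E'
import numpy as np,cv2
for a,b in(("ta","top"),("sa","scene")):
    x,y=np.load(a+".npy"),np.load(b+".npy");d=cv2.GaussianBlur(cv2.absdiff(x,y),(5,5),0).max(2);i=np.unravel_index(d.argmax(),d.shape);print(b,d.max(),i[::-1])
t,s=np.load("top.npy"),np.load("scene.npy")
r=lambda im,f:cv2.resize(im,None,fx=f,fy=f,interpolation=cv2.INTER_CUBIC)
A=r(t[80:240,150:430],2.8);B=r(s[140:280,220:500],2)
o=np.zeros((600,784,3),np.uint8);o[:320,:560]=A[:320,:560]if 0 else cv2.resize(A,(560,320));o[320:600,:560]=B
cv2.imwrite("pics/fin.png",o[:,:,::-1])
E
```

```text
top 4 (np.int64(194), np.int64(171))
scene 4 (np.int64(439), np.int64(76))
```

View pics/fin.png

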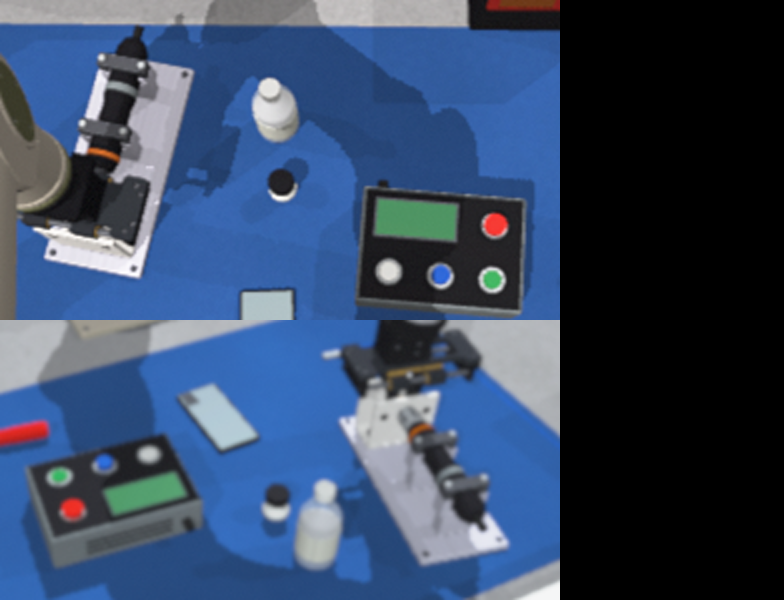

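Everything is in place: keys at (388,270), (440,275) and (491,279), bystanders unmoved, and no motion at the socket (408,412). One last check that the socket has turned since the start.

```bash
python3 - <<'E'
import numpy as np,cv2
a=cv2.imread("pics/scene0.png");b=np.load("scene.npy")[:,:,::-1]
f=lambda i:cv2.resize(i[172:212,405:445],(390,390),interpolation=cv2.INTER_CUBIC)
cv2.imwrite("pics/sock.png",np.hstack([f(a),f(b)]))
E
```

```text
(no output)
```

View pics/sock.png

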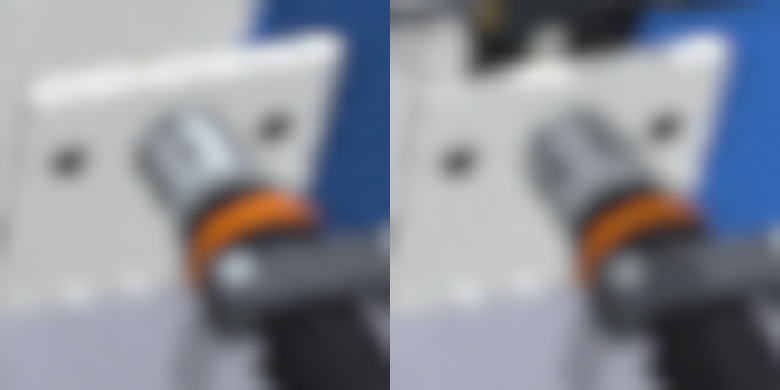

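The socket's grooves sit at a different angle from the start (two dark grooves at about (560,170) and (600,145) instead of one near (195,165)). So the driver ran, and it has now stopped with the head held.

```bash
python3 -c "
from bench import *
print(job_done())"
```

```text
the job is handed in; nothing more can be done
None
```

I pressed the power, low-speed and run keys in order and left the stop key alone. The gripper is still holding the bolt head at 30 N after the nut ran up and the socket stopped turning, and I've handed the job in.

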